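# Load the desk organiser, tall bottle at the back first

### The job

Put the three containers away in the desk organiser, one to a bay, working from the back so that you never reach across one already loaded: first the tall pump bottle in the back bay under the shelf board, then the glue bottle in the middle bay, then the short clip jar in the front bay. Set each down gently, upright and flat on the floor of its bay, and let go of it before the next; never tip a container over, and leave the mug, stapler and tape roll where they are.

Things in the scene. Friction and masses are not known exactly. Their poses are not given: they have to be found in the camera images.
- organiser: Fixed grey tray with a white shelf board over its back bay; place and turn vary. Origin: on the desk under the middle bay's centre; x runs from front bay to back bay (away from the robot), z up. Three 66 x 66 mm (inside) bays in file along x, 72 mm between centres; walls and dividers 6 mm thick, tops 17 mm above the desk. Tray 222 mm long, 78 mm wide; open all round.
- shelf_edge (a point): Middle of the shelf board's lower front edge, 225 mm above the desk, 10 mm in front of the back bay's centre; axes as the organiser's. The board runs from here 85 mm to +x, 125 mm to each side, 12 mm thick, paper and a carton fixed on it (28 mm above this edge). A hand pointing straight down does not fit at the back bay: lean it about 30 degrees, fingers down and towards organiser +x.
- bay_back (a point): Centre of the back bay's floor (under the shelf board), 5 mm above the desk; axes as the organiser's. The board's two posts, 14 mm thick, stand 53 mm further along x and 112 mm to each side, on a 5 mm foot plate 40 mm deep and 250 mm wide.
- bay_mid (a point): Centre of the middle bay's floor, 5 mm above the desk; axes as the organiser's.
- bay_front (a point): Centre of the front bay's floor (nearest the robot), 5 mm above the desk; axes as the organiser's.
- pump_bottle: Tallest container: white bottle, grey pump cap, 168 mm high, about 200 g. Straight round body 46 mm in diameter up to 118 mm, shoulder to 135 mm, neck 22 mm, cap 28 mm in diameter from 142 to 160 mm, spout on top (reaching 21 mm from the axis). Origin: centre of its underside; z up its axis. Starts upright on the desk, places shuffled.
- glue_bottle: Middle container: white plastic bottle with a pointed nozzle, 105 mm high, about 150 g. Straight round body 48 mm in diameter up to 72 mm, then tapering. Origin: centre of its underside; z up its axis. Starts upright on the desk.
- clip_jar: Shortest container: closed round white jar with a flat grey lid, 54 mm in diameter, 62 mm high in all (body to 48 mm, the lid 53 mm in diameter above), about 140 g. Origin: centre of its underside; z up its axis. Starts upright on the desk.
- mug: Bystander: white mug, 76 mm in diameter, 90 mm high, to be left alone. Origin: centre of its underside; handle at its +y.
- stapler: Bystander: black stapler 130 x 34 x 36 mm, to be left alone. Origin: centre of its underside.
- tape_roll: Bystander: cardboard-brown tape roll lying flat, 84 mm outside, 52 mm inside, 22 mm high, to be left alone. Origin: centre of its underside.
Mind the look-alikes: they are no part of the job. Leave any yellow look-alike of the clip_jar alone.

How it is judged:
By the outcome, as a careful person would: the job done as asked, in the order asked, and still so for the second after the job is handed in, with the robot touching nothing.
It also fails if it takes over 72 s, if anything falls off the work surface, if the arm or the gripper's body presses on something with over 40 N, if the wrist force passes 120 N, or if a joint passes its speed limit or range.

### The arm

A 6-joint arm with a two-finger parallel gripper is mounted at the origin on the work surface. World frame = base frame: x ahead of the robot, y to its left, z up, the work surface at z = 0. Lengths are in m, angles in rad, forces in N, time in s.
With the tool pointing down it reaches from about 0.275 to 0.825 m from the base axis. Payload 5.2 kg.
Tool frame: the origin (TCP) lies midway between the tips of the shut fingers; the grasp point (between the pads) lies 19 mm behind it; z points along the fingers, y is the line along which they close (so a half turn about z gives the same grasp; the last joint's range is limited). The gripper opens to 93 mm and grips with 3 to 60 N. Pads are 15 mm wide; open, the fingers measure 128 mm over their backs; the gripper's body (75 mm by 188 mm) begins 65 mm behind the grasp point.
Start: joints at [1.094, 0.259, 1.535, -0, 1.348, -0.203], TCP at [0.149, 0.53, 0.219] pointing down, gripper open.
Joint ranges: [-3.14, 3.14], [-0.91, 2.08], [0.19, 2.58], [-1.22, 4.36], [0.22, 2.71], [-3.12, 3.12]. Speed limits (rad/s): [2.57, 2.57, 3.14, 3.14, 3.14, 3.14].

### API

Orientations are given as a rotation vector (axis times angle).
In Python, from workcell import * gives the robot as it stands.
- The arm moves only by the tool jog_arm, never from a script. Its arguments are lists of equal length, an entry for each row: "slide": the shift along the world's x, y, z each as a share of 1000 mm, from -1 to 1, a list of three; "spin": the turn about the world's z as a share of 0.1 rad, from -1 to 1. In form: {"slide": [[tx, ty, tz], ...], "spin": [spin, ...]}. A call has exactly 5 rows; each row shifts and turns the commanded pose from where the row before left it; what a row does not reach is not made up. A row lasts 1/8 s, in which the tool goes at most 62.5 mm and 10.7 degrees, less where a joint would pass 70% of its speed; a pose out of reach is approached as far as the arm can. A call with a number of a shift or a turn outside -1 to 1 is refused whole. A call with a gripper value outside its range is refused whole. "hand" is the opening in per cent of the stroke, from 0 (shut) to 100 (fully open), set as the call begins (left out, the last holds). The fingers move at their own pace and stop on an object; "grip_force" is the grip in N (left out, the last holds). Time passes only in rows, so rows that do not move let the fingers close, or fill a call up. It gives the time, the measured TCP pose, the force, the opening and the grip force at its end, in the units of the state.
- read_state(): the state, without advancing time (a new reading comes with each control period).
- read_camera(name): name is "scene" or "top" or "wrist"; returns the picture (400x640x3 uint8, blue, green, red); there is no depth.
- get_calibration(name): a dict with "fovy" (degrees; the focal length in pixels is half the picture's height over the tangent of half this angle, whatever the lens; pixels are square), "cx", "cy" (the principal point, pixels), "world_to_cam" (4x4, takes a point from world to camera coordinates). Camera axes: x right, y down, z forward; pixel columns grow to the right and rows downward; lengths in m; the calibration is good to about 2 mm. A picture is of the moment at which its call begins: read the wrist's pose just before it. get_calibration takes no time and is no camera call; for the wrist camera it gives the pose at the moment of the call.
- job_done(): hands the job in; it is judged then, once.
Trained networks look in the newest picture that a camera, given by its name, has taken for a name from the list of things; names that differ only in an ending like _2 or _b are one class to them, and where a whole thing is asked for, a point or a joint stands for the part that bears it (a point fixed in the world has none). Each returns a list of dicts, best first, with "conf" (0 to 1); they miss things now and then, are a little off and sometimes report something else, mostly with a low value. They report only what shows in the picture. A call takes as long as a camera call. They do not tell look-alikes from the thing itself.
- trace(camera, label): "region" (400x640 bool, what is visible of it) and "box" ([centre column, centre row, width, height] in pixels, round what is visible of it).
The state is a dict: "time_s": time; "joint_positions": joint angles; "qvel": joint speeds; "effort": joint torques, N m; "tool_pos": TCP position; "tool_rot": TCP orientation; "wrist_force": force on the tool from outside, world axes, zero at the start; "moment": the same for the moment, N m; "finger_gap": finger opening in m; "grip_force": force on a finger pad.
Only numpy, scipy, OpenCV 4.12 (cv2) and the standard library are available. Lean on these libraries where they do the work, as an engineer would, in place of code of your own. Each camera call takes 0.05 s, during which the arm holds its last target. There are 200 camera calls.

## Working session

There is one attempt and no reset: what is moved stays moved. The work goes in short steps, Python scripts to look and compute and a tool call to move; the robot and the scene stay as the last step left them, time stands still between calls to the robot, and variables do not carry over. Pictures are saved under pics/ and viewed, at most 10 in all, crops included, and the job is handed in when it is done.

Besides the shell and the picture viewer there is one more tool, called after "Emit:" as a command line: name --pt "numbers of a row" for each row, then --argument value for the rest. jog_arm: Moves the arm, as the interface text tells. Shift numbers are shares of 1000 mm and turn numbers shares of 0.1 rad, none past 1 either way. Its arguments: {"type":"object","properties":{"slide":{"type":"array","items":{"type":"array","items":{"type":"number","minimum":-1,"maximum":1}}},"spin":{"type":"array","items":{"type":"number","minimum":-1,"maximum":1}},"hand":{"type":"number"},"grip_force":{"type":"number"}},"required":["slide","spin"]}

```bash
ls; mkdir -p pics; cat > h.py <<'E'
from workcell import *
import numpy as np, cv2
from scipy.spatial.transform import Rotation as R
def cal(n):
    c=get_calibration(n); T=np.array(c["world_to_cam"]); f=200/np.tan(np.radians(c["fovy"])/2)
    return T,f,c["cx"],c["cy"]
def ray(n,u,v,z):
    T,f,cx,cy=cal(n); d=T[:3,:3].T@np.array([(u-cx)/f,(v-cy)/f,1]); o=-T[:3,:3].T@T[:3,3]
    return o+d*(z-o[2])/d[2]
def proj(n,p):
    T,f,cx,cy=cal(n); q=T[:3,:3]@np.asarray(p)+T[:3,3]; return np.array([cx+f*q[0]/q[2],cy+f*q[1]/q[2]])
E
python3 - <<'E'
from h import *
for n in ("top","scene"):
    cv2.imwrite(f"pics/{n}0.png",read_camera(n)); T,f,cx,cy=cal(n); print(n,f,cx,cy,np.round(-T[:3,:3].T@T[:3,3],3))
    for l in ("organiser","pump_bottle","glue_bottle","clip_jar","mug","stapler","tape_roll"):
        print(l,[(round(d["conf"],2),np.round(d["box"]).tolist()) for d in trace(n,l)[:3]])
s=read_state();print(s)
E
```

```text
pics
top 393.2235790071937 315.94489797866095 207.26615419945588 [0.287 0.038 1.316]
organiser [(0.77, [324.0, 193.0, 87.0, 101.0])]
pump_bottle [(0.83, [229.0, 248.0, 21.0, 20.0])]
glue_bottle [(0.59, [425.0, 240.0, 19.0, 14.0]), (0.35, [322.0, 194.0, 90.0, 98.0])]
clip_jar [(0.64, [398.0, 266.0, 21.0, 18.0]), (0.63, [193.0, 207.0, 26.0, 36.0]), (0.58, [379.0, 239.0, 18.0, 12.0])]
mug [(0.81, [411.0, 155.0, 36.0, 28.0])]
stapler [(0.96, [192.0, 207.0, 28.0, 39.0]), (0.73, [410.0, 153.0, 34.0, 30.0])]
tape_roll [(0.65, [235.0, 181.0, 28.0, 24.0])]
scene 467.176170008193 324.3891083459052 206.9892288664099 [1.614 0.069 0.889]
organiser [(0.94, [312.0, 247.0, 105.0, 89.0])]
pump_bottle []
glue_bottle [(0.69, [216.0, 216.0, 19.0, 31.0])]
clip_jar [(0.75, [254.0, 204.0, 15.0, 22.0])]
mug [(0.82, [190.0, 283.0, 45.0, 44.0]), (0.42, [472.0, 266.0, 42.0, 36.0])]
stapler [(0.7, [471.0, 267.0, 41.0, 39.0]), (0.4, [423.0, 214.0, 21.0, 54.0])]
tape_roll [(0.96, [430.0, 290.0, 33.0, 28.0])]
{'time_s': 0.8, 'joint_positions': array([ 1.09417288e+00,  2.58554639e-01,  1.53499523e+00, -2.55199085e-05,
        1.34801859e+00, -2.02788483e-01]), 'qvel': array([-5.53726381e-04,  5.83387213e-05, -1.60087042e-04, -6.17696072e-04,
        7.42365885e-04,  4.92645611e-05]), 'effort': array([-6.14090532e-04, -4.37126076e+01, -2.84291875e+01,  7.17964978e-02,
        3.07830668e-02, -2.08674192e-05]), 'tool_pos': array([0.14871362, 0.52951172, 0.21867909]), 'tool_rot': array([4.28783214e-01, 3.11216183e+00, 2.28022936e-05]), 'wrist_force': array([ 1.24142731,  0.47115976, -0.45312624]), 'moment': array([0.00304873, 0.01675874, 0.00622819]), 'grip_force': 0.0, 'finger_gap': 0.0932227392974747}
```

```bash
python3 - <<'E'
import cv2
a=cv2.imread("pics/top0.png")[110:310,150:470]; b=cv2.imread("pics/scene0.png")[120:360,150:520]
cv2.imwrite("pics/top0c.png",cv2.resize(a,None,fx=2.5,fy=2.5,interpolation=cv2.INTER_CUBIC)); cv2.imwrite("pics/scene0c.png",cv2.resize(b,None,fx=2.16,fy=2.16,interpolation=cv2.INTER_CUBIC))
E
```

```text
(no output)
```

View pics/top0c.png

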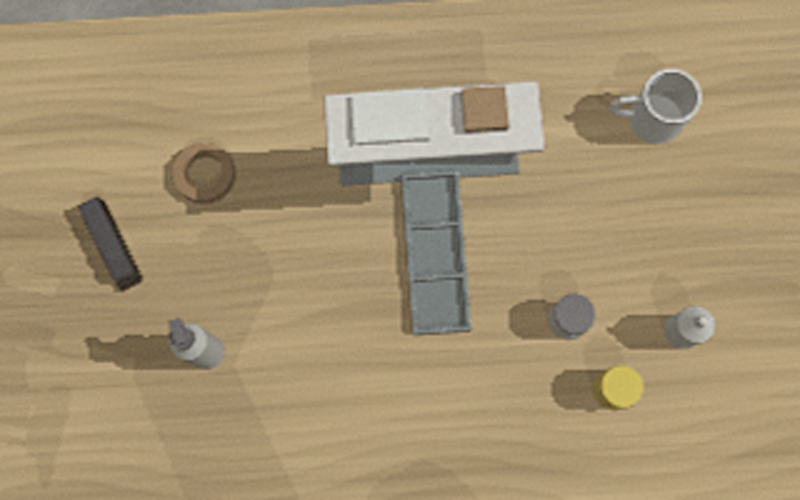

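View pics/scene0c.png

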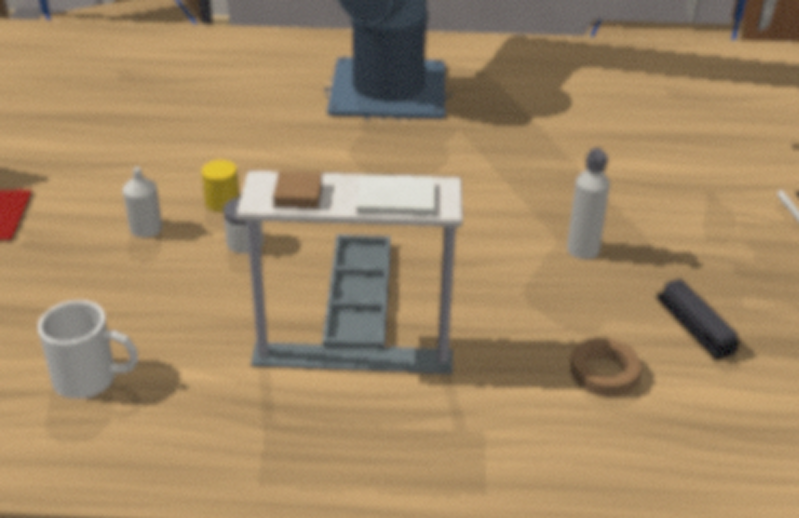

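```bash
cat >> h.py <<'E'
def c2w(u,v,z): return ray("top",150+u/2.5,110+v/2.5,z)
E
python3 - <<'E'
from h import *
for nm,p in dict(FL=(413,333),FR=(470,330),d1L=(411,279),d1R=(466,275),d2L=(406,227),d2R=(462,222),BL=(402,175),BR=(459,172)).items(): print(nm,np.round(c2w(*p,.017),3))
print("shelf front",c2w(330,164,.237).round(3),c2w(543,151,.237).round(3))
print("clip",c2w(573,316,.062).round(3),"yellow",c2w(622,387,.062).round(3),"glue tip",c2w(702,322,.105).round(3))
print("pump sh",c2w(190,341,.13).round(3))
# scene: base points crop 2.16 offset(150,120)
for nm,(u,v,z) in dict(pump_base=(586,250,0),pump_cap=(597,160,.151),glue=(145,230,0),gluetip=(138,172,.105),clip=(242,243,0)).items(): print(nm,ray("scene",150+u/2.16,120+v/2.16,z).round(3))
T,f,cx,cy=cal("wrist"); s=read_state(); M=R.from_rotvec(s["tool_rot"]).as_matrix(); o=-T[:3,:3].T@T[:3,3]
print("wrist cam in tool", M.T@(o-s["tool_pos"]), (M.T@T[:3,:3].T).round(3),f)
E
```

```text
FL [0.459 0.025 0.017]
FR [ 0.459 -0.051  0.017]
d1L [0.532 0.023 0.017]
d1R [ 0.533 -0.051  0.017]
d2L [0.604 0.026 0.017]
d2R [ 0.607 -0.051  0.017]
BL [0.678 0.027 0.017]
BR [ 0.678 -0.052  0.017]
shelf front [0.63  0.111 0.237] [ 0.631 -0.135  0.237]
clip [ 0.463 -0.181  0.062] yellow [ 0.369 -0.235  0.062] glue tip [ 0.44  -0.333  0.105]
pump sh [0.451 0.296 0.13 ]
pump_base [0.461 0.306 0.   ]
pump_cap [0.457 0.302 0.151]
glue [ 0.455 -0.334  0.   ]
gluetip [ 0.459 -0.329  0.105]
clip [ 0.476 -0.187  0.   ]
wrist cam in tool [ 0.07826452 -0.00017615 -0.16640646] [[ 0.    -0.959 -0.282]
 [ 1.     0.    -0.   ]
 [ 0.    -0.282  0.959]] 277.6031850577881
```

Emit:
jog_arm --pt "0.016 0.058 0" --pt "0.016 0.058 0" --pt "0.016 0.058 0" --pt "0.016 0.058 0" --pt "0.016 0.058 0" --spin '[0,0,0,0,0]'

```text
time_s: 1.42
tool_pos: [0.2279, 0.8158, 0.2189]
tool_rot: [0.429, 3.112, 0.001]
wrist_force: [0.8, 1.3, 0.0]
finger_gap: 0.0934
grip_force: 0.0
```

Emit:
jog_arm --pt "0.016 0.058 0" --pt "0.016 0.058 0" --pt "0.016 0.058 0" --pt "0 0 0" --pt "0 0 0" --spin '[0,0,0,0,0]'

```text
time_s: 2.05
tool_pos: [0.2502, 0.8969, 0.1878]
tool_rot: [0.427, 3.097, 0.136]
wrist_force: [0.0, 0.1, 1.0]
finger_gap: 0.0932
grip_force: 0.0
```

Emit:
jog_arm --pt "0.016 0.058 0" --pt "0.016 0.058 0" --pt "0.016 0.058 0" --pt "0.016 0.058 0" --pt "0.016 0.058 0" --spin '[0,0,0,0,0]'

```text
time_s: 2.68
tool_pos: [0.2764, 0.9934, 0.1264]
tool_rot: [0.419, 3.039, 0.456]
wrist_force: [-0.9, 0.7, 0.3]
finger_gap: 0.0929
grip_force: 0.0
```

Emit:
jog_arm --pt "-0.016 -0.058 0" --pt "-0.016 -0.058 0" --pt "-0.016 -0.058 0" --pt "0 0 0" --pt "0 0 0" --spin '[0,0,0,0,0]'

```text
time_s: 3.3
tool_pos: [0.2401, 0.8577, 0.1294]
tool_rot: [0.418, 3.039, 0.457]
wrist_force: [0.9, 1.0, 0.8]
finger_gap: 0.093
grip_force: 0.0
```

Emit:
jog_arm --pt "-0.008 -0.029 0.03" --pt "-0.008 -0.029 0.03" --pt "-0.008 -0.029 0.03" --pt "-0.008 -0.029 0.03" --pt "-0.008 -0.029 0.03" --spin '[1,1,1,1,1]'

```text
time_s: 3.92
tool_pos: [0.201, 0.7136, 0.2797]
tool_rot: [0.354, -3.057, -0.46]
wrist_force: [-0.6, -0.5, 0.1]
finger_gap: 0.093
grip_force: 0.0
```

Emit:
jog_arm --pt "0 0 0" --pt "0 0 0" --pt "0 0 0" --pt "0 0 0" --pt "0 0 0" --spin '[1,1,1,1,1]'

```text
time_s: 4.55
tool_pos: [0.2015, 0.7143, 0.2783]
tool_rot: [1.076, -2.814, -0.422]
wrist_force: [0.7, 0.3, -0.0]
finger_gap: 0.093
grip_force: 0.0
```

Emit:
jog_arm --pt "0 0 0" --pt "0 0 0" --pt "0 0 0" --pt "0 0 0" --pt "0 0 0" --spin '[1,1,1,1,1]'

```text
time_s: 5.18
tool_pos: [0.2014, 0.7142, 0.2778]
tool_rot: [1.706, -2.414, -0.36]
wrist_force: [0.1, 0.2, -0.0]
finger_gap: 0.0931
grip_force: 0.0
```

Emit:
jog_arm --pt "0 0 0" --pt "0 0 0" --pt "0 0 0" --pt "0 0 0" --pt "0 0 0" --spin '[1,1,1,1,1]'

```text
time_s: 5.8
tool_pos: [0.2012, 0.714, 0.2774]
tool_rot: [2.216, -1.888, -0.28]
wrist_force: [0.0, -0.1, 0.0]
finger_gap: 0.0924
grip_force: 0.0
```

```bash
cat >> h.py <<'E'
def st():
    s=read_state(); M=R.from_rotvec(s["tool_rot"]).as_matrix(); g=s["tool_pos"]-0.019*M[:,2]
    print("t",s["time_s"],"tcp",s["tool_pos"].round(4),"grasp",g.round(4),"\nx",M[:,0].round(3),"y",M[:,1].round(3),"z",M[:,2].round(3),"q",s["joint_positions"].round(2),"gap",round(s["finger_gap"],4),"F",s["wrist_force"].round(1)); return s,M
E
python3 -c "
from h import *
st()"
```

```text
t 5.8 tcp [0.2012 0.714  0.2774] grasp [0.2065 0.7148 0.2956] 
x [ 0.158 -0.987 -0.004] y [-0.946 -0.153  0.285] z [-0.282 -0.041 -0.958] q [ 1.03  0.72  0.7   0.24  1.9  -2.21] gap 0.0924 F [ 0.  -0.1  0. ]
```

Emit:
jog_arm --pt "0.016 0.058 0" --pt "0.016 0.058 0" --pt "0.016 0.058 0" --pt "0.016 0.058 0" --pt "0.016 0.058 0" --spin '[1,0,0,0,0]'

```text
time_s: 6.42
tool_pos: [0.2257, 0.8573, 0.2161]
tool_rot: [2.334, -1.9, -0.361]
wrist_force: [0.3, 1.1, 0.7]
finger_gap: 0.0929
grip_force: 0.0
```

Emit:
jog_arm --pt "0.016 0.058 0" --pt "0.016 0.058 0" --pt "0.016 0.058 0" --pt "0.016 0.058 0" --pt "0 0 0" --spin '[0,0,0,0,0]'

```text
time_s: 7.05
tool_pos: [0.2337, 0.9387, 0.1593]
tool_rot: [-2.363, 1.965, 0.469]
wrist_force: [-1.1, -0.2, -0.5]
finger_gap: 0.0934
grip_force: 0.0
```

```bash
python3 -c "
from h import *
st()"
```

```text
t 7.05 tcp [0.2337 0.9387 0.1593] grasp [0.2376 0.9346 0.1775] 
x [ 0.156 -0.956 -0.25 ] y [-0.965 -0.201  0.166] z [-0.209  0.215 -0.954] q [ 1.1   1.12  0.19  0.29  1.73 -2.16] gap 0.0934 F [-1.1 -0.2 -0.5]
```

Emit:
jog_arm --pt "0.016 0.058 0" --pt "0.016 0.058 0" --pt "0.016 0.058 0" --pt "0.016 0.058 0" --pt "0.016 0.058 0" --spin '[0,0,0,0,0]'

```text
time_s: 7.68
tool_pos: [0.247, 1.0345, 0.1078]
tool_rot: [-2.174, 1.86, 0.562]
wrist_force: [0.3, -0.1, 0.0]
finger_gap: 0.0927
grip_force: 0.0
```

```bash
python3 -c "
from h import *
st()"
```

```text
t 7.675 tcp [0.247  1.0345 0.1078] grasp [0.2497 1.0267 0.1249] 
x [ 0.123 -0.896 -0.426] y [-0.982 -0.171  0.076] z [-0.141  0.409 -0.901] q [ 1.13  1.2   0.19  0.31  1.44 -2.16] gap 0.0927 F [ 0.3 -0.1  0. ]
```

Emit:
jog_arm --pt "0.016 0.058 0.01" --pt "0.016 0.058 0.01" --pt "0.016 0.058 0.01" --pt "0.016 0.058 0.01" --pt "0.016 0.058 0.01" --spin '[0,0,0,0,0]'

```text
time_s: 8.3
tool_pos: [0.2582, 1.1118, 0.112]
tool_rot: [-1.984, 1.749, 0.644]
wrist_force: [0.3, 0.1, 1.1]
finger_gap: 0.0927
grip_force: 0.0
```

```bash
python3 -c "
from h import *
st()"
```

```text
t 8.3 tcp [0.2582 1.1118 0.112 ] grasp [0.2595 1.1006 0.1273] 
x [ 0.103 -0.8   -0.591] y [-0.992 -0.123 -0.006] z [-0.068  0.587 -0.806] q [ 1.15  1.23  0.19  0.33  1.19 -2.16] gap 0.0927 F [0.3 0.1 1.1]
```

Emit:
jog_arm --pt "0 -0.05 0.01" --pt "0 -0.05 0.01" --pt "0 -0.05 0.01" --pt "0 -0.05 0.01" --pt "0 -0.05 0.01" --spin '[-1,-1,-1,-1,-1]'

```text
time_s: 8.93
tool_pos: [0.2613, 0.8879, 0.164]
tool_rot: [-1.487, 2.101, 0.488]
wrist_force: [0.4, -0.6, 0.0]
finger_gap: 0.0931
grip_force: 0.0
```

Emit:
jog_arm --pt "0.005 -0.05 0.01" --pt "0.005 -0.05 0.01" --pt "0.005 -0.05 0.01" --pt "0.005 -0.05 0.01" --pt "0.005 -0.05 0.01" --spin '[-1,-1,-1,-1,-1]'

```text
time_s: 9.55
tool_pos: [0.2868, 0.6381, 0.2136]
tool_rot: [-0.902, 2.361, 0.297]
wrist_force: [-0.6, 0.1, 0.4]
finger_gap: 0.0928
grip_force: 0.0
```

Emit:
jog_arm --pt "0.01 -0.05 0.01" --pt "0.01 -0.05 0.01" --pt "0.01 -0.05 0.01" --pt "0.01 -0.05 0.01" --pt "0.01 -0.05 0.01" --spin '[-1,-1,-1,-1,-1]'

```text
time_s: 10.18
tool_pos: [0.3371, 0.3875, 0.2635]
tool_rot: [-0.286, 2.489, 0.096]
wrist_force: [0.9, -0.3, -0.3]
finger_gap: 0.0928
grip_force: 0.0
```

Emit:
jog_arm --pt "0 -0.02 0" --pt "0 -0.02 0" --pt "0 0 0" --pt "0 0 0" --pt "0 0 0" --spin '[-1,-0.86,0,0,0]'

```text
time_s: 10.8
tool_pos: [0.3352, 0.3477, 0.259]
tool_rot: [-0.062, 2.507, 0.017]
wrist_force: [0.4, -0.6, 0.2]
finger_gap: 0.0929
grip_force: 0.0
```

```bash
python3 -c "
from h import *
st()
for n in ('wrist','top','scene'):
    im=read_camera(n); cv2.imwrite(f'pics/{n}1.png',im)
    print(n,[(round(d['conf'],2),np.round(d['box'],1).tolist()) for d in trace(n,'pump_bottle')[:2]])
print(proj('wrist',[.457,.304,0]),proj('wrist',[.457,.304,.16]))
"
```

```text
t 10.8 tcp [0.3352 0.3477 0.259 ] grasp [0.324  0.3472 0.2743] 
x [-0.805 -0.041 -0.592] y [-0.048  0.999 -0.003] z [ 0.591  0.027 -0.806] q [ 0.92 -0.08  1.99 -0.62  0.89 -0.38] gap 0.0929 F [ 0.4 -0.6  0.2]
wrist [(0.89, [284.6, 179.4, 41.0, 112.7])]
top []
scene [(0.84, [423.1, 214.4, 22.5, 54.1])]
[290.42986897 134.74196014] [281.14728941 220.34785971]
```

View pics/wrist1.png

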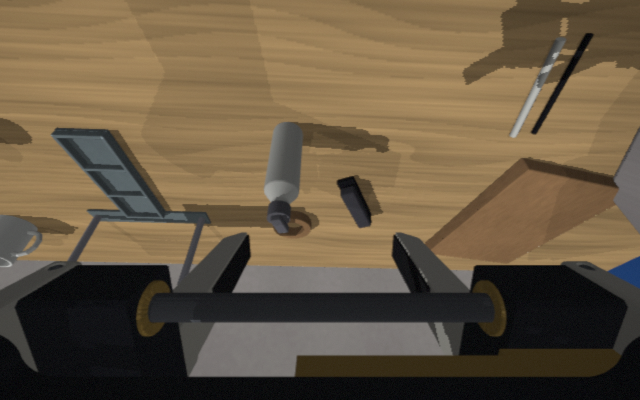

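```bash
cat >> h.py <<'E'
from scipy.optimize import least_squares
def pts(prof):
    a=np.linspace(0,2*np.pi,24,endpoint=False)
    return np.vstack([np.c_[r*np.cos(a),r*np.sin(a),np.full(24,z)] for r,z in prof])
PR=dict(pump_bottle=[(.023,0),(.023,.118),(.014,.142),(.014,.160),(.008,.168)],glue_bottle=[(.024,0),(.024,.072),(.003,.105)],clip_jar=[(.027,0),(.027,.048),(.0265,.062)])
def bbox(n,P):
    T,f,cx,cy=cal(n); q=P@T[:3,:3].T+T[:3,3]; u=cx+f*q[:,0]/q[:,2]; v=cy+f*q[:,1]/q[:,2]; return np.array([u.min(),u.max(),v.min(),v.max()])
def fit(lab,obs,x0,use=(0,1,2,3)):
    P=pts(PR[lab]); E=[]
    for n,b in obs: c,r,w,h=b; E.append((n,np.array([c-w/2,c+w/2,r-h/2,r+h/2])))
    use=list(use)
    f=lambda p: np.concatenate([(bbox(n,P+[p[0],p[1],0])-e)[use] for n,e in E])
    s=least_squares(f,x0); return s.x.round(4), s.fun.round(1)
E
python3 -c "
from h import *
w=('wrist',[284.6,179.4,41,112.7]); s=('scene',[423.1,214.4,22.5,54.1])
print(fit('pump_bottle',[w],[.457,.304],(0,1,2)),fit('pump_bottle',[s],[.457,.304]),fit('pump_bottle',[w,s],[.457,.304],(0,1,2)))
"
```

```text
(array([0.4578, 0.3022]), array([ 0.9, -1.1, -0.1])) (array([0.4615, 0.3031]), array([ 1.1, -1.1,  1.1, -0.9])) (array([0.4577, 0.3024]), array([ 1.1, -0.9, -0.2,  0.8, -1.5,  0.4]))
```

Emit:
jog_arm --pt "0.017 -0.0225 -0.017" --pt "0.017 -0.0225 -0.017" --pt "0.01 0 -0.014" --pt "0.02 0 -0.027" --pt "0.02 0 -0.027" --spin '[-0.46,0,0,0,0]'

```text
time_s: 11.72
tool_pos: [0.4195, 0.3021, 0.1559]
tool_rot: [-0.004, 2.508, -0.003]
wrist_force: [-0.3, -0.6, 0.2]
finger_gap: 0.0932
grip_force: 0.0
```

```bash
python3 -c "
from h import *
st()"
```

```text
t 11.725 tcp [0.4195 0.3021 0.1559] grasp [0.4083 0.3021 0.1712] 
x [-0.806 -0.003 -0.592] y [-0.002  1.    -0.003] z [ 0.592 -0.001 -0.806] q [ 0.67  0.08  2.13 -0.78  0.55 -0.3 ] gap 0.0932 F [-0.3 -0.6  0.2]
```

Emit:
jog_arm --pt "0.02 0 -0.027" --pt "0.02 0 -0.027" --pt "0.0095 0 -0.014" --pt "0 0 0" --pt "0 0 0" --spin '[0,0,0,0,0]'

```text
time_s: 12.35
tool_pos: [0.4682, 0.302, 0.0886]
tool_rot: [-0.004, 2.509, -0.004]
wrist_force: [0.4, 0.5, -0.2]
finger_gap: 0.0927
grip_force: 0.0
```

Emit:
jog_arm --pt "0 0 0" --pt "0 0 0" --pt "0 0 0" --pt "0 0 0" --pt "0 0 0" --spin '[0,0,0,0,0]' --hand 0 --grip_force 25

```text
time_s: 12.98
tool_pos: [0.4683, 0.3019, 0.0883]
tool_rot: [-0.004, 2.509, -0.004]
wrist_force: [0.4, 0.4, 0.1]
finger_gap: 0.0473
grip_force: 0.0
```

```bash
python3 -c "
from h import *
st()
cv2.imwrite('pics/wrist2.png',read_camera('wrist'))"
```

```text
t 12.975 tcp [0.4683 0.3019 0.0883] grasp [0.457  0.3019 0.1036] 
x [-0.806 -0.003 -0.591] y [-0.002  1.    -0.004] z [ 0.591 -0.002 -0.806] q [ 0.59  0.25  2.15 -1.07  0.39 -0.04] gap 0.0473 F [0.4 0.4 0.1]
```

View pics/wrist2.png

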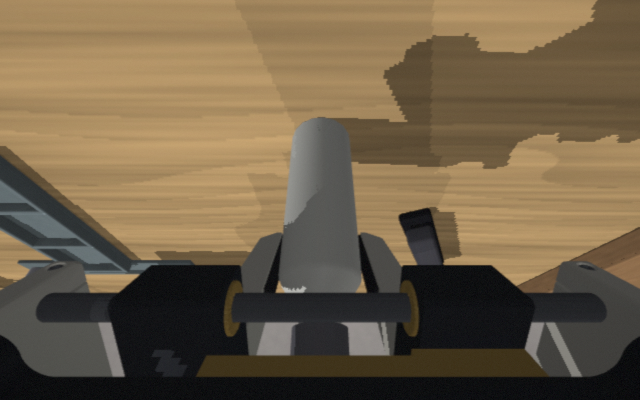

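Emit:
jog_arm --pt "0 0 0" --pt "0 0 0" --pt "0 0 0.015" --pt "0 0 0.015" --pt "0 0 0.015" --spin '[0,0,0,0,0]'

```text
time_s: 13.65
tool_pos: [0.4678, 0.3015, 0.133]
tool_rot: [-0.004, 2.51, -0.005]
wrist_force: [-0.4, 0.2, -2.2]
finger_gap: 0.045
grip_force: 25.0
```

Emit:
jog_arm --pt "0.005 -0.03 0" --pt "0.007 -0.05 0" --pt "0.007 -0.055 0" --pt "0.007 -0.055 0" --pt "0.007 -0.05 0" --spin '[0,0,0,0,0]'

```text
time_s: 14.28
tool_pos: [0.4893, 0.1275, 0.1286]
tool_rot: [-0.006, 2.531, 0.001]
wrist_force: [-0.5, 0.7, -1.1]
finger_gap: 0.0455
grip_force: 25.0
```

Emit:
jog_arm --pt "0.007 -0.045 0" --pt "0 -0.0295 0" --pt "0 0 0" --pt "0 0 0" --pt "0 0 0" --spin '[0,0,0,0,0]'

```text
time_s: 14.9
tool_pos: [0.4924, 0.0791, 0.1275]
tool_rot: [-0.008, 2.537, 0.002]
wrist_force: [-0.2, -0.2, -1.7]
finger_gap: 0.0456
grip_force: 25.0
```

```bash
python3 -c "
from h import *
st()
cv2.imwrite('pics/wrist3.png',read_camera('wrist'))
a=read_camera('scene');cv2.imwrite('pics/s3.png',cv2.resize(a[120:320,220:420],None,fx=2.9,fy=2.9,interpolation=2))
for n in ('scene','wrist'): print([(round(d['conf'],2),np.round(d['box'],1).tolist()) for d in trace(n,'pump_bottle')[:1]])
"
```

```text
t 14.9 tcp [0.4924 0.0791 0.1275] grasp [0.4816 0.079  0.1431] 
x [-0.823 -0.006 -0.568] y [-0.006  1.    -0.001] z [ 0.568  0.003 -0.823] q [-0.12 -0.01  2.31  0.28  0.26 -1.94] gap 0.0456 F [-0.2 -0.2 -1.7]
[(0.93, [349.6, 202.3, 19.2, 57.2])]
[(0.85, [320.7, 235.2, 82.2, 240.9])]
```

View pics/wrist3.png

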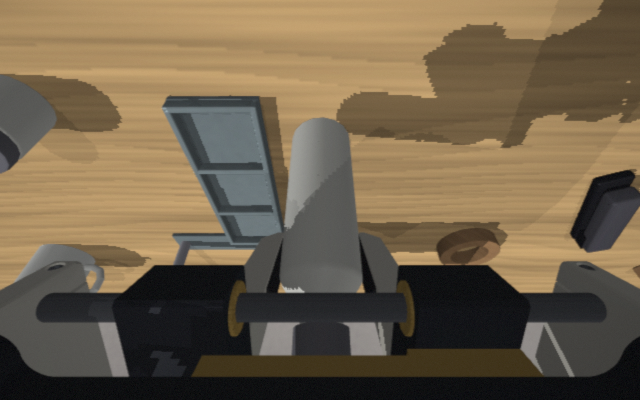

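View pics/s3.png

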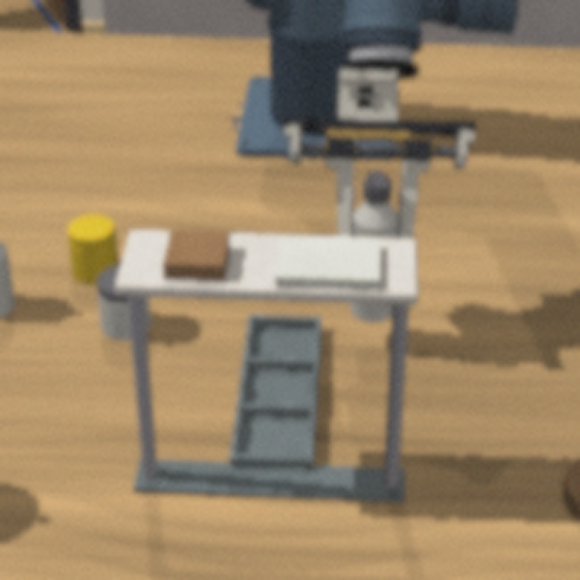

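Emit:
jog_arm --pt "0.02 -0.025 0" --pt "0.015 -0.03 0" --pt "0.013 -0.03 0" --pt "0 -0.0065 0" --pt "0 0 0" --spin '[0,0,0,0,0]'

```text
time_s: 15.72
tool_pos: [0.54, -0.013, 0.1272]
tool_rot: [-0.006, 2.538, 0.002]
wrist_force: [-0.3, -0.0, -2.0]
finger_gap: 0.0453
grip_force: 25.0
```

```bash
python3 -c "
from h import *
st()
a=read_camera('wrist');cv2.imwrite('pics/w4.png',a)
for p in ([.605,-.0515,.017],[.605,.0265,.017],[.458,-.0515,.017],[.458,.0265,.017],[.530,-.0515,.017]): print(proj('wrist',p).round(1))
"
```

```text
t 15.725 tcp [ 0.54   -0.013   0.1272] grasp [ 0.5292 -0.0131  0.1428] 
x [-0.823 -0.004 -0.568] y [-0.005  1.     0.   ] z [ 0.568  0.003 -0.823] q [-0.38  0.06  2.23  0.67  0.35 -2.53] gap 0.0453 F [-0.3 -0.  -2. ]
[284.7 186.2]
[356.5 186.5]
[263.9  39.6]
[379.5  40.4]
[276.5 128.7]
```

View pics/w4.png

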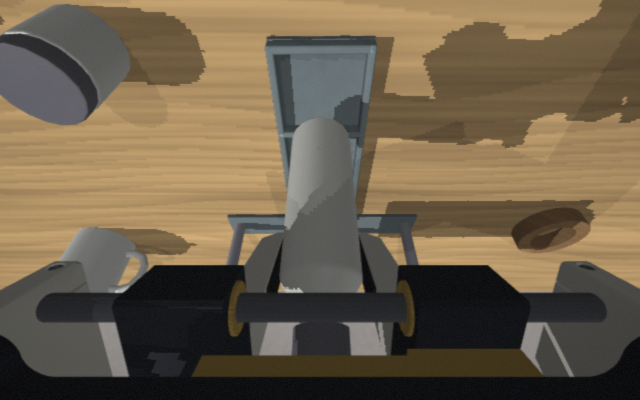

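Emit:
jog_arm --pt "0.025 0 -0.008" --pt "0.025 0 -0.008" --pt "0.025 0 0" --pt "0.02 0 0" --pt "0.01 0 0" --spin '[0,0,0,0,0]'

```text
time_s: 16.4
tool_pos: [0.6459, -0.0117, 0.1115]
tool_rot: [-0.01, 2.537, 0.002]
wrist_force: [-0.7, -0.6, -2.2]
finger_gap: 0.0451
grip_force: 25.0
```

```bash
python3 -c "
from h import *
st()
a=read_camera('scene');cv2.imwrite('pics/s5.png',cv2.resize(a[150:310,240:400],None,fx=3.6,fy=3.6,interpolation=2))
cv2.imwrite('pics/w5.png',read_camera('wrist'))
"
```

```text
t 16.4 tcp [ 0.6459 -0.0117  0.1115] grasp [ 0.6351 -0.0117  0.1271] 
x [-0.823 -0.006 -0.568] y [-0.007  1.    -0.001] z [ 0.568  0.004 -0.823] q [-0.29  0.27  2.02  0.55  0.32 -2.34] gap 0.0451 F [-0.7 -0.6 -2.2]
```

View pics/s5.png

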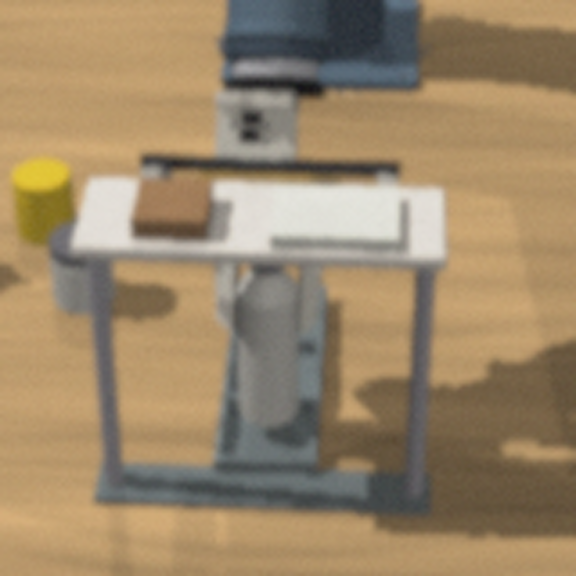

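```bash
python3 -c "
from h import *
print(trace('scene','pump_bottle')[0]['box'])
print(proj('scene',[.658,-.0117,.024]), ray('scene',240+270/3.6,150+428/3.6,.024), ray('scene',240+270/3.6,150+428/3.6,.03))
"
```

```text
[313.6, 244.2, 18.1, 47.6]
[313.78761149 268.58889883] [ 0.65900116 -0.00829381  0.024     ] [ 0.66562962 -0.00775898  0.03      ]
```

Emit:
jog_arm --pt "0.001 0 -0.006" --pt "0.001 0 -0.005" --pt "0 0 -0.003" --pt "0 0 -0.002" --pt "0 0 -0.001" --spin '[0,0,0,0,0]'

```text
time_s: 17.18
tool_pos: [0.6534, -0.0154, 0.1013]
tool_rot: [-0.004, 2.522, -0.005]
wrist_force: [4.3, 2.2, 17.4]
finger_gap: 0.0452
grip_force: 25.1
```

Emit:
jog_arm --pt "0 0 -0.001" --pt "0 0 -0.0005" --pt "0 0 0" --pt "0 0 0" --pt "0 0 0" --spin '[0,0,0,0,0]'

```text
time_s: 17.8
tool_pos: [0.6542, -0.0158, 0.1008]
tool_rot: [-0.004, 2.52, -0.006]
wrist_force: [6.1, 3.0, 17.7]
finger_gap: 0.0451
grip_force: 25.1
```

```bash
python3 -c "
from h import *
s,M=st(); print(s['moment'])
a=read_camera('scene')[170:300,270:360]; b=read_camera('wrist')
print(trace('scene','pump_bottle')[0]['box'])
out=np.zeros((585,800,3),np.uint8); out[:585,:405]=cv2.resize(a,(405,585),interpolation=2); w=b[30:330,220:420]; out[:585,410:800]=cv2.resize(w,(390,585)); cv2.imwrite('pics/c6.png',out)
"
```

```text
t 17.8 tcp [ 0.6542 -0.0158  0.1008] grasp [ 0.6431 -0.0157  0.1163] 
x [-0.813 -0.004 -0.582] y [-0.002  1.    -0.005] z [ 0.582 -0.003 -0.813] q [-0.29  0.3   2.02  0.64  0.27 -2.44] gap 0.0451 F [ 6.1  3.  17.7]
[ 0.62304379 -2.01399725  0.2097546 ]
[313.8, 244.3, 21.8, 49.0]
```

View pics/c6.png

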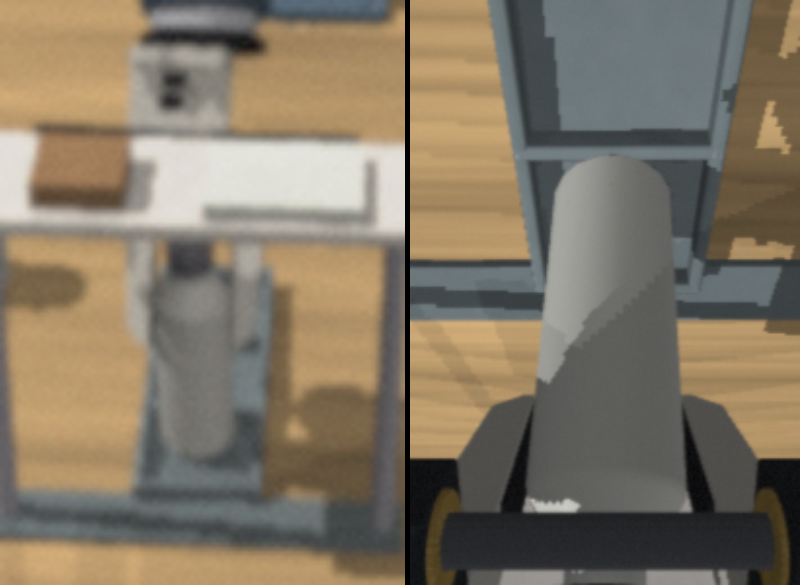

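```bash
python3 -c "
from h import *
for z in (.005,.012,.017): print(z,ray('wrist',322,30+155*.5128,z))
print('div near/far edge',ray('wrist',220+120/1.95,30+145*.5128,.017),ray('wrist',220+120/1.95,30+159*.5128,.017))
print(proj('wrist',[.602,-.013,.017]),proj('wrist',[.608,-.013,.017]))
P=np.array([[.643,-.0157,.1163]])
M=st()[1]
"
```

```text
0.005 [ 0.61733323 -0.01567057  0.005     ]
0.012 [ 0.61267572 -0.01567608  0.012     ]
0.017 [ 0.60934893 -0.01568002  0.017     ]
div near/far edge [ 0.60540202 -0.04408591  0.017     ] [ 0.61118668 -0.04471977  0.017     ]
[325.93032367 100.18473605] [325.79151938 107.83285504]
t 17.95 tcp [ 0.6542 -0.0157  0.1008] grasp [ 0.6431 -0.0157  0.1163] 
x [-0.813 -0.005 -0.582] y [-0.002  1.    -0.005] z [ 0.582 -0.003 -0.813] q [-0.29  0.3   2.02  0.64  0.27 -2.44] gap 0.0454 F [ 4.7  2.3 18.3]
```

Emit:
jog_arm --pt "0 0 0.005" --pt "0 0 0.005" --pt "0 0 0.004" --pt "0 0 0" --pt "0 0 0" --spin '[0,0,0,0,0]'

```text
time_s: 18.58
tool_pos: [0.6472, -0.0131, 0.1065]
tool_rot: [-0.007, 2.538, 0.002]
wrist_force: [-0.0, -0.0, -1.5]
finger_gap: 0.0453
grip_force: 25.0
```

```bash
python3 -c "
from h import *
st()
"
```

```text
t 18.575 tcp [ 0.6472 -0.0131  0.1065] grasp [ 0.6364 -0.0132  0.1221] 
x [-0.823 -0.005 -0.568] y [-0.005  1.    -0.   ] z [ 0.568  0.003 -0.823] q [-0.29  0.28  2.02  0.57  0.31 -2.36] gap 0.0453 F [-0.  -0.  -1.5]
```

Emit:
jog_arm --pt "0 0 0.004" --pt "0.006 0 0" --pt "0.006 0 0" --pt "0 0 0" --pt "0 0 0" --spin '[0,0,0,0,0]'

```text
time_s: 19.2
tool_pos: [0.6596, -0.0132, 0.111]
tool_rot: [-0.007, 2.537, 0.001]
wrist_force: [-0.4, -0.2, -0.9]
finger_gap: 0.0456
grip_force: 25.0
```

```bash
python3 -c "
from h import *
st()
b=read_camera('wrist'); d=trace('wrist','pump_bottle')[0]; m=d['region']; print(d['box'])
r=np.where(m.any(1))[0][0]; c=np.where(m[r+1])[0].mean(); print('bottom edge',c,r,[ray('wrist',c,r,z).round(4) for z in (.017,.022,.027)])
cv2.imwrite('pics/w7.png',cv2.resize(b[30:330,200:440],None,fx=2,fy=2))
"
```

```text
t 19.2 tcp [ 0.6596 -0.0132  0.111 ] grasp [ 0.6488 -0.0132  0.1266] 
x [-0.823 -0.005 -0.569] y [-0.005  1.    -0.001] z [ 0.569  0.003 -0.823] q [-0.28  0.29  1.99  0.53  0.32 -2.31] gap 0.0456 F [-0.4 -0.2 -0.9]
[322.6, 232.7, 79.9, 247.2]
bottom edge 320.0 110 [array([ 0.6207, -0.0143,  0.017 ]), array([ 0.6175, -0.0143,  0.022 ]), array([ 0.6143, -0.0143,  0.027 ])]
```

View pics/w7.png

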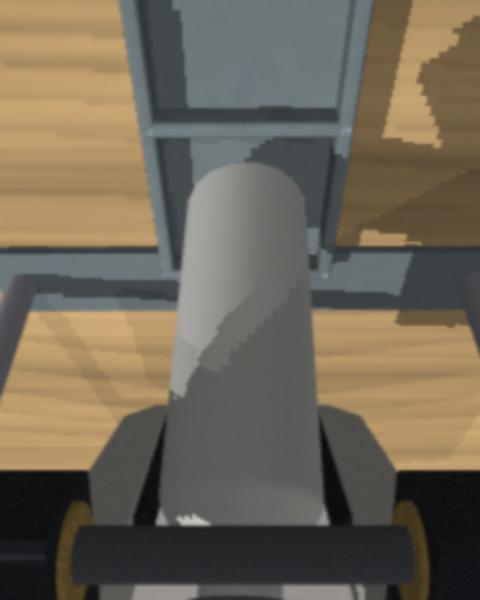

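Emit:
jog_arm --pt "0 0 -0.005" --pt "0 0 -0.004" --pt "0 0 -0.003" --pt "0 0 -0.002" --pt "0 0 -0.001" --spin '[0,0,0,0,0]'

```text
time_s: 19.92
tool_pos: [0.6597, -0.0132, 0.096]
tool_rot: [-0.007, 2.537, 0.001]
wrist_force: [-0.2, 0.1, -0.7]
finger_gap: 0.0458
grip_force: 25.0
```

Emit:
jog_arm --pt "0 0 -0.002" --pt "0 0 -0.001" --pt "0 0 -0.001" --pt "0 0 -0.001" --pt "0 0 0" --spin '[0,0,0,0,0]'

```text
time_s: 20.55
tool_pos: [0.6613, -0.0134, 0.0935]
tool_rot: [-0.007, 2.532, 0.0]
wrist_force: [-1.6, 1.5, 7.8]
finger_gap: 0.0449
grip_force: 25.0
```

Emit:
jog_arm --pt "0 0 0" --pt "0 0 0" --pt "0 0 0" --pt "0 0 0" --pt "0 0 0" --spin '[0,0,0,0,0]' --grip_force 4

```text
time_s: 21.18
tool_pos: [0.6614, -0.0136, 0.0934]
tool_rot: [-0.007, 2.532, -0.0]
wrist_force: [0.3, 2.2, 5.2]
finger_gap: 0.0461
grip_force: 4.0
```

```bash
python3 -c "
from h import *
st()
b=read_camera('wrist'); d=trace('wrist','pump_bottle')[0]; m=d['region']; print(d['box'])
r=np.where(m.any(1))[0][0]; c=np.where(m[r+1])[0].mean(); print('bottom edge',c,r,[ray('wrist',c,r,z).round(4) for z in (.005,.007)])
"
```

```text
t 21.175 tcp [ 0.6614 -0.0136  0.0934] grasp [ 0.6505 -0.0136  0.1089] 
x [-0.82  -0.005 -0.572] y [-0.005  1.    -0.002] z [ 0.572  0.001 -0.82 ] q [-0.28  0.32  2.    0.62  0.28 -2.41] gap 0.0461 F [0.3 2.2 5.2]
[320.1, 232.8, 85.3, 241.9]
bottom edge 324.0 110 [array([ 0.6192, -0.0119,  0.005 ]), array([ 0.6179, -0.0119,  0.007 ])]
```

Emit:
jog_arm --pt "-0.002 0 0" --pt "-0.002 0 0" --pt "-0.002 0 0" --pt "0 0 0" --pt "0 0 0" --spin '[0,0,0,0,0]'

```text
time_s: 21.9
tool_pos: [0.6543, -0.0134, 0.0921]
tool_rot: [-0.007, 2.535, 0.001]
wrist_force: [-1.8, 1.0, 7.1]
finger_gap: 0.0458
grip_force: 4.0
```

```bash
python3 -c "
from h import *
st()
b=read_camera('wrist'); d=trace('wrist','pump_bottle')[0]; m=d['region']; print(d['box'])
r=np.where(m.any(1))[0][0]; c=np.where(m[r+1])[0].mean(); print('bottom edge',c,r,[ray('wrist',c,r,z).round(4) for z in (.005,.007)])
"
```

```text
t 21.9 tcp [ 0.6543 -0.0134  0.0921] grasp [ 0.6435 -0.0134  0.1077] 
x [-0.821 -0.005 -0.57 ] y [-0.005  1.    -0.001] z [ 0.57   0.002 -0.821] q [-0.28  0.31  2.02  0.63  0.28 -2.43] gap 0.0458 F [-1.8  1.   7.1]
[320.8, 237.2, 83.8, 234.7]
bottom edge 322.0 120 [array([ 0.6197, -0.013 ,  0.005 ]), array([ 0.6184, -0.013 ,  0.007 ])]
```

Emit:
jog_arm --pt "0 0 0.001" --pt "0 0 0" --pt "0 0 0" --pt "0 0 0" --pt "0 0 0" --spin '[0,0,0,0,0]' --hand 100

```text
time_s: 22.62
tool_pos: [0.6536, -0.0133, 0.092]
tool_rot: [-0.007, 2.537, 0.001]
wrist_force: [0.5, 0.1, -0.3]
finger_gap: 0.0901
grip_force: 0.0
```

Emit:
jog_arm --pt "-0.015 0 0" --pt "-0.03 0 0.005" --pt "-0.04 0 0.015" --pt "-0.04 0 0.03" --pt "0 0 0.05" --spin '[0,0,0,0,0]'

```text
time_s: 23.25
tool_pos: [0.5238, -0.012, 0.1894]
tool_rot: [-0.005, 2.544, 0.004]
wrist_force: [2.2, 0.5, 0.5]
finger_gap: 0.0929
grip_force: 0.0
```

```bash
python3 -c "
from h import *
st()
for n in ('wrist','scene'):
    read_camera(n)
    for d in trace(n,'pump_bottle')[:1]: print(n,d['box']); print(fit('pump_bottle',[(n,d['box'])],[.643,-.013],(0,1,2) if n=='wrist' else (0,1,3)))
"
```

```text
t 23.25 tcp [ 0.5238 -0.012   0.1894] grasp [ 0.5131 -0.0121  0.2051] 
x [-0.827 -0.002 -0.562] y [-0.004  1.     0.002] z [ 0.562  0.004 -0.827] q [-0.4  -0.08  2.17  0.44  0.54 -2.3 ] gap 0.0929 F [2.2 0.5 0.5]
wrist [323.6, 227.4, 38.3, 131.4]
(array([ 0.6686, -0.0116]), array([ 0.3, -0.3, -0.1]))
scene [261.4, 222.2, 17.1, 27.9]
(array([ 0.4713, -0.1849]), array([-0.4,  0.4, -0. ]))
```

```bash
python3 -c "
from h import *
for n in ('wrist','scene'):
    read_camera(n)
    for d in trace(n,'pump_bottle')[:3]: 
        m=d['region']; r=np.where(m.any(1))[0]; print(n,d['conf'],d['box'].round(1) if hasattr(d['box'],'round') else d['box'], r[0], r[-1])
for z in (0.005,.173): print(proj('wrist',[.643-.023,-.013,z]),proj('scene',[.643+.023,-.013,z]))
print('div', proj('wrist',[.605,-.013,.017]))
im=read_camera('wrist'); print(im[95:200:3,322].mean(1).round().astype(int).tolist())
print(im[95:200:3,300].mean(1).round().astype(int).tolist())
st()
"
```

```text
wrist 0.76 [321.1, 221.9, 37.5, 134.1] 156 288
scene 0.74 [315.5, 247.5, 21.7, 51.8] 224 273
[320.3925826  158.10370836] [313.14624173 275.70699683]
[320.33384939 277.83797679] [312.58053908 226.83061183]
div [320.44234881 155.60979131]
[103, 100, 55, 64, 107, 103, 103, 103, 105, 105, 105, 107, 106, 104, 105, 106, 105, 104, 104, 56, 65, 104, 96, 96, 94, 88, 80, 81, 83, 84, 82, 82, 84, 83, 82]
[103, 98, 52, 65, 110, 85, 91, 91, 91, 69, 69, 68, 63, 65, 63, 64, 64, 64, 63, 53, 64, 111, 64, 58, 56, 56, 57, 59, 55, 55, 56, 49, 47, 94, 58]
t 23.7 tcp [ 0.5281 -0.0129  0.1905] grasp [ 0.5173 -0.0129  0.2062] 
x [-0.824 -0.004 -0.567] y [-0.006  1.     0.001] z [ 0.567  0.004 -0.824] q [-0.4  -0.08  2.16  0.45  0.54 -2.3 ] gap 0.0931 F [ 0.1 -0.7 -0.4]
```

```bash
python3 -c "
from h import *
for l,x0 in (('glue_bottle',[.457,-.331]),('clip_jar',[.465,-.184])):
    o=[]
    for n in ('top','scene','wrist'):
        read_camera(n)
        for d in trace(n,l)[:4]:
            r=fit(l,[(n,d['box'])],x0); print(l,n,round(d['conf'],2),np.round(d['box'],1).tolist(),r)
"
```

```text
glue_bottle top 0.69 [426.2, 241.4, 20.6, 14.0] (array([ 0.44  , -0.3371]), array([-0. ,  0. , -1.7,  1.8]))
glue_bottle scene 0.89 [217.7, 217.1, 14.3, 27.9] (array([ 0.466 , -0.3239]), array([-2.2,  2.2, -2.7,  2.4]))
clip_jar top 0.63 [395.4, 265.8, 21.5, 16.3] (array([ 0.3678, -0.2294]), array([ 0.6, -0.6, -0.9,  0.9]))
clip_jar top 0.54 [379.7, 235.8, 19.8, 12.8] (array([ 0.4686, -0.1881]), array([ 0.3, -0.3, -3. ,  3.1]))
clip_jar scene 0.78 [257.5, 222.3, 10.0, 28.3] (array([ 0.4648, -0.2006]), array([-4.4,  4.5,  0.9, -1. ]))
clip_jar scene 0.6 [253.8, 206.6, 20.7, 24.2] (array([ 0.3812, -0.2278]), array([ 1.3, -1.3, -0.4,  0.5]))
clip_jar wrist 0.69 [114.0, 44.4, 98.9, 88.8] (array([ 0.4723, -0.1857]), array([-3. ,  3.8, -3.1,  5.2]))
```

Emit:
jog_arm --pt "-0.02 -0.04 0.01" --pt "-0.02 -0.05 0" --pt "-0.02 -0.05 0" --pt "-0.02 -0.05 0" --pt "-0.02 -0.05 0" --spin '[-1,-1,-1,-1,-1]'

```text
time_s: 24.92
tool_pos: [0.4278, -0.2548, 0.2026]
tool_rot: [0.628, 2.469, -0.198]
wrist_force: [0.8, -0.7, 0.4]
finger_gap: 0.0927
grip_force: 0.0
```

Emit:
jog_arm --pt "-0.01 -0.02 0" --pt "0 0 0" --pt "0 0 0" --pt "0 0 0" --pt "0 0 0" --spin '[-1,-0.3,0,0,0]'

```text
time_s: 25.55
tool_pos: [0.4188, -0.273, 0.2022]
tool_rot: [0.784, 2.432, -0.246]
wrist_force: [-0.3, 0.0, -0.1]
finger_gap: 0.0927
grip_force: 0.0
```

```bash
python3 -c "
from h import *
st()
for l,x0 in (('glue_bottle',[.457,-.331]),('clip_jar',[.465,-.184])):
    for n in ('wrist','top','scene'):
        read_camera(n)
        for d in trace(n,l)[:3]:
            r=fit(l,[(n,d['box'])],x0); print(l,n,round(d['conf'],2),np.round(d['box'],1).tolist(),r)
"
```

```text
t 25.55 tcp [ 0.4188 -0.273   0.2022] grasp [ 0.41   -0.2667  0.2178] 
x [-0.668  0.48  -0.569] y [ 0.584  0.812 -0.001] z [ 0.461 -0.333 -0.822] q [-0.93 -0.16  2.19  0.34  0.55 -2.12] gap 0.0927 F [-0.3  0.  -0.1]
glue_bottle wrist 0.96 [290.1, 154.1, 43.9, 79.1] (array([ 0.4476, -0.337 ]), array([-0.2,  0.2, -0.5,  0.6]))
glue_bottle top 0.66 [425.1, 239.6, 20.1, 13.9] (array([ 0.4461, -0.3342]), array([-0.2,  0.2, -1.8,  1.9]))
glue_bottle top 0.52 [325.4, 193.0, 88.2, 106.0] (array([ 0.6252, -0.0218]), array([ 37.6, -35.7,  42.8, -43.9]))
glue_bottle scene 0.69 [216.9, 213.8, 14.1, 33.5] (array([ 0.4495, -0.3306]), array([-2.2,  2.3,  0.3, -0.4]))
clip_jar wrist 0.77 [422.5, 89.3, 64.6, 82.2] (array([ 0.4672, -0.1859]), array([-2.6,  2.2,  0.3,  0.2]))
clip_jar wrist 0.62 [326.5, 41.5, 63.4, 83.1] (array([ 0.3759, -0.237 ]), array([-0.9,  0.9, -4.7,  6.2]))
clip_jar top 0.57 [379.6, 234.9, 16.9, 15.9] (array([ 0.4717, -0.1879]), array([-1.2,  1.1, -1.5,  1.5]))
clip_jar top 0.52 [392.7, 265.7, 13.2, 13.2] (array([ 0.3687, -0.2204]), array([-3.5,  3.4, -2.4,  2.4]))
clip_jar scene 0.58 [257.6, 221.6, 10.1, 25.9] (array([ 0.4609, -0.2009]), array([-4.3,  4.4, -0.4,  0.1]))
clip_jar scene 0.56 [256.7, 206.7, 16.4, 25.6] (array([ 0.381 , -0.2182]), array([-0.8,  0.8,  0.2, -0.3]))
```

Emit:
jog_arm --pt "-0.0087 -0.0147 -0.0355" --pt "-0.0086 -0.0146 -0.0355" --pt "0.0184 -0.0133 -0.0329" --pt "0.0184 -0.0133 -0.0329" --pt "0.01 -0.0072 -0.0179" --spin '[0,0,0,0,0]'

```text
time_s: 26.78
tool_pos: [0.4456, -0.3355, 0.058]
tool_rot: [0.79, 2.435, -0.231]
wrist_force: [-2.3, -2.8, -0.4]
finger_gap: 0.0931
grip_force: 0.0
```

Emit:
jog_arm --pt "0.0085 -0.0062 -0.0149" --pt "0 0 0" --pt "0 0 0" --pt "0 0 0" --pt "0 0 0" --spin '[0,0,0,0,0]'

```text
time_s: 27.4
tool_pos: [0.4542, -0.3435, 0.0518]
tool_rot: [0.784, 2.442, -0.225]
wrist_force: [0.4, 0.1, -0.4]
finger_gap: 0.0925
grip_force: 0.0
```

```bash
python3 -c "
from h import *
st()
read_camera('wrist')
for d in trace('wrist','glue_bottle')[:1]: print(d['conf'],d['box'],fit('glue_bottle',[('wrist',d['box'])],[.448,-.336],(0,1,2)))
"
```

```text
t 27.4 tcp [ 0.4542 -0.3435  0.0518] grasp [ 0.4455 -0.3375  0.0676] 
x [-0.673  0.485 -0.559] y [0.579 0.815 0.011] z [ 0.461 -0.316 -0.829] q [-0.98  0.28  2.24  1.25  0.22 -3.12] gap 0.0925 F [ 0.4  0.1 -0.4]
0.7 [323.1, 238.7, 82.7, 178.0] (array([ 0.445 , -0.3357]), array([-0.8,  0.8,  0.3]))
```

Emit:
jog_arm --pt "0 0 0" --pt "0 0 0" --pt "0 0 0" --pt "0 0 -0.01" --pt "0 0 -0.01" --spin '[-1,-1,-1,0,0]'

```text
time_s: 28.12
tool_pos: [0.4488, -0.3526, 0.0596]
tool_rot: [0.992, 2.415, -0.208]
wrist_force: [0.7, -0.1, 0.8]
finger_gap: 0.093
grip_force: 0.0
```

```bash
python3 -c "
from h import *
st()"
```

```text
t 28.125 tcp [ 0.4488 -0.3526  0.0596] grasp [ 0.4411 -0.3464  0.0759] 
x [-0.598  0.613 -0.516] y [0.692 0.72  0.053] z [ 0.404 -0.326 -0.855] q [-0.96  0.26  2.19  0.71  0.22 -2.4 ] gap 0.093 F [ 0.7 -0.1  0.8]
```

Emit:
jog_arm --pt "-0.01 0.008 0.02" --pt "-0.005 0.008 0.025" --pt "0 0 0" --pt "0 0 0" --pt "0 0 0" --spin '[0,0,-1,-1,-1]'

```text
time_s: 28.75
tool_pos: [0.4316, -0.3354, 0.1029]
tool_rot: [1.265, 2.31, -0.282]
wrist_force: [-0.7, 0.4, -0.7]
finger_gap: 0.093
grip_force: 0.0
```

Emit:
jog_arm --pt "0 0 0" --pt "0 0 0" --pt "0 0 0" --pt "0 0 0" --pt "0 0 0" --spin '[-1,-1,-1,-0.5,0]'

```text
time_s: 29.38
tool_pos: [0.432, -0.3342, 0.1019]
tool_rot: [1.625, 2.111, -0.382]
wrist_force: [0.8, 0.5, -0.1]
finger_gap: 0.0931
grip_force: 0.0
```

```bash
python3 -c "
from h import *
st()"
```

```text
t 29.375 tcp [ 0.432  -0.3342  0.1019] grasp [ 0.4286 -0.3252  0.1182] 
x [-0.207  0.838 -0.504] y [0.962 0.269 0.051] z [ 0.178 -0.475 -0.862] q [-0.69  0.2   2.1  -0.62  0.45 -0.44] gap 0.0931 F [ 0.8  0.5 -0.1]
```

Emit:
jog_arm --pt "0.003 0.027 0" --pt "0.005 -0.0127 -0.023" --pt "0.005 -0.0127 -0.023" --pt "0.004 -0.0127 -0.023" --pt "0 0 0" --spin '[0,0,0,0,0]'

```text
time_s: 30.0
tool_pos: [0.4473, -0.3457, 0.0311]
tool_rot: [1.629, 2.113, -0.383]
wrist_force: [-0.4, -0.2, 0.1]
finger_gap: 0.093
grip_force: 0.0
```

```bash
python3 -c "
from h import *
st()
read_camera('wrist')
for d in trace('wrist','glue_bottle')[:1]: print(d['conf'],d['box'],fit('glue_bottle',[('wrist',d['box'])],[.448,-.336],(0,1,2)))
"
```

```text
t 30.0 tcp [ 0.4473 -0.3457  0.0311] grasp [ 0.444  -0.3367  0.0476] 
x [-0.207  0.84  -0.502] y [0.963 0.267 0.049] z [ 0.175 -0.473 -0.863] q [-0.69  0.37  2.11 -0.94  0.32 -0.1 ] gap 0.093 F [-0.4 -0.2  0.1]
0.74 [324.1, 264.6, 92.5, 183.5] (array([ 0.4457, -0.3365]), array([ 1.2, -1.2, -0.5]))
```

Emit:
jog_arm --pt "0 0 0" --pt "0 0 0" --pt "0 0 0" --pt "0 0 0" --pt "0 0 0" --spin '[0,0,0,0,0]' --hand 0 --grip_force 20

```text
time_s: 30.72
tool_pos: [0.4485, -0.3457, 0.0329]
tool_rot: [1.627, 2.109, -0.383]
wrist_force: [-1.5, 0.0, 4.1]
finger_gap: 0.0486
grip_force: 19.9
```

Emit:
jog_arm --pt "0 0 0" --pt "0 0 0.01" --pt "0 0 0.025" --pt "0 0 0.03" --pt "0 0 0.02" --spin '[0,0,0,0,0]'

```text
time_s: 31.35
tool_pos: [0.4488, -0.3456, 0.1187]
tool_rot: [1.627, 2.109, -0.382]
wrist_force: [0.1, 0.5, -1.4]
finger_gap: 0.0482
grip_force: 19.8
```

```bash
python3 -c "
from h import *
st()"
```

```text
t 31.35 tcp [ 0.4488 -0.3456  0.1187] grasp [ 0.4454 -0.3366  0.1351] 
x [-0.205  0.839 -0.504] y [0.962 0.267 0.052] z [ 0.178 -0.475 -0.862] q [-0.69  0.2   2.03 -0.56  0.5  -0.51] gap 0.0482 F [ 0.1  0.5 -1.4]
```

Emit:
jog_arm --pt "0.012 0.03 0" --pt "0.018 0.045 0" --pt "0.02 0.05 0" --pt "0.02 0.05 0" --pt "0.02 0.05 0" --spin '[0.8,0.8,0.8,0.8,0.8]'

```text
time_s: 31.98
tool_pos: [0.5386, -0.119, 0.1174]
tool_rot: [1.159, 2.364, -0.249]
wrist_force: [0.4, 0.2, -0.9]
finger_gap: 0.0486
grip_force: 19.8
```

Emit:
jog_arm --pt "0.02 0.05 0" --pt "0.015 0.035 0" --pt "0.005 0.017 0" --pt "0 0 0" --pt "0 0 0" --spin '[0.8,0.8,0.4,0,0]'

```text
time_s: 32.6
tool_pos: [0.5779, -0.0197, 0.1175]
tool_rot: [0.919, 2.456, -0.182]
wrist_force: [-0.3, -0.1, -0.9]
finger_gap: 0.0489
grip_force: 19.8
```

```bash
cat >> h.py <<'E'
def bot(lab,zs=(.005,)):
    """near (robot-side) edge of base in wrist view, and tilt across"""
    read_camera('wrist'); d=trace('wrist',lab)
    for e in d[:2]:
        m=e['region']; r=np.where(m.any(1))[0][0]; c=np.where(m[r+1])[0].mean(); print(lab,round(e['conf'],2),np.round(e['box'],1),'top edge px',c,r,[ray('wrist',c,r,z).round(4) for z in zs])
E
python3 -c "
from h import *
st(); bot('glue_bottle',(.07,.085,.1))
d=trace('scene','glue_bottle'); read_camera('scene'); 
for e in trace('scene','glue_bottle')[:2]: print(e['conf'],e['box'])
print(proj('scene',[.571,-.013,.088]))"
```

```text
t 32.6 tcp [ 0.5779 -0.0197  0.1175] grasp [ 0.5701 -0.0142  0.1339] 
x [-0.643  0.577 -0.504] y [0.645 0.762 0.051] z [ 0.413 -0.293 -0.862] q [-0.05  0.23  2.   -0.57  0.52 -0.47] gap 0.0489 F [-0.3 -0.1 -0.9]
glue_bottle 0.66 [322.  265.4  92.4 182.3] top edge px 316.0 172 [array([ 0.5614, -0.0071,  0.07  ]), array([0.5513, 0.0009, 0.085 ]), array([0.5412, 0.0089, 0.1   ])]
0.57 [310.9, 247.5, 107.8, 95.4]
[315.52537597 230.72230104]
```

Emit:
jog_arm --pt "0.001 0.001 -0.02" --pt "0 0 -0.02" --pt "0 0 -0.018" --pt "0 0 -0.01" --pt "0 0 -0.004" --spin '[0,0,0,0,0]'

```text
time_s: 33.48
tool_pos: [0.5793, -0.0181, 0.0451]
tool_rot: [0.917, 2.457, -0.181]
wrist_force: [-0.1, 0.2, -2.1]
finger_gap: 0.0487
grip_force: 19.8
```

Emit:
jog_arm --pt "0 0 -0.002" --pt "0 0 -0.002" --pt "0 0 -0.002" --pt "0 0 -0.001" --pt "0 0 0" --spin '[0,0,0,0,0]'

```text
time_s: 34.1
tool_pos: [0.5796, -0.0177, 0.0388]
tool_rot: [0.916, 2.456, -0.181]
wrist_force: [-0.0, -0.4, -0.5]
finger_gap: 0.0486
grip_force: 19.8
```

```bash
python3 -c "
from h import *
st(); bot('glue_bottle',(.005,.01))"
```

```text
t 34.1 tcp [ 0.5796 -0.0177  0.0388] grasp [ 0.5717 -0.0121  0.0552] 
x [-0.643  0.576 -0.504] y [0.644 0.764 0.051] z [ 0.415 -0.292 -0.862] q [-0.05  0.37  2.07 -0.87  0.36 -0.13] gap 0.0486 F [-0.  -0.4 -0.5]
glue_bottle 0.84 [322.4 264.9  88.4 184.6] top edge px 317.0 172 [array([0.554 , 0.0029, 0.005 ]), array([0.5506, 0.0056, 0.01  ])]
```

Just above the floor; ease down.

Emit:
jog_arm --pt "0 0 -0.0015" --pt "0 0 -0.0015" --pt "0 0 -0.001" --pt "0 0 0" --pt "0 0 0" --spin '[0,0,0,0,0]'

```text
time_s: 34.83
tool_pos: [0.5806, -0.0185, 0.0378]
tool_rot: [0.915, 2.452, -0.182]
wrist_force: [-9.5, 2.8, 21.0]
finger_gap: 0.0487
grip_force: 19.7
```

Emit:
jog_arm --pt "0 0 0.001" --pt "0 0 0.001" --pt "0 0 0.001" --pt "0 0 0" --pt "0 0 0" --spin '[0,0,0,0,0]' --grip_force 4

```text
time_s: 35.45
tool_pos: [0.5796, -0.0176, 0.0376]
tool_rot: [0.916, 2.456, -0.18]
wrist_force: [-0.4, 0.7, 0.4]
finger_gap: 0.0489
grip_force: 3.9
```

Emit:
jog_arm --pt "0 0 0" --pt "0 0 0" --pt "0 0 0" --pt "0 0 0" --pt "0 0 0" --spin '[0,0,0,0,0]' --hand 100

```text
time_s: 36.08
tool_pos: [0.5796, -0.0177, 0.0378]
tool_rot: [0.916, 2.456, -0.181]
wrist_force: [-0.2, -0.7, 0.3]
finger_gap: 0.0914
grip_force: 0.0
```

```bash
python3 -c "
from h import *
st(); bot('glue_bottle',(.005,.01))"
```

```text
t 36.075 tcp [ 0.5796 -0.0177  0.0378] grasp [ 0.5717 -0.0122  0.0542] 
x [-0.643  0.576 -0.504] y [0.644 0.764 0.051] z [ 0.415 -0.292 -0.862] q [-0.05  0.37  2.07 -0.88  0.36 -0.13] gap 0.0914 F [-0.2 -0.7  0.3]
glue_bottle 0.76 [321.9 263.8  90.  186.8] top edge px 317.0 172 [array([0.5532, 0.0035, 0.005 ]), array([0.5498, 0.0061, 0.01  ])]
glue_bottle 0.72 [352.6 187.3 460.6 336.7] top edge px 216.0 20 [array([0.4615, 0.0266, 0.005 ]), array([0.4615, 0.0284, 0.01  ])]
```

Emit:
jog_arm --pt "-0.012 0.009 0.026" --pt "-0.018 0.013 0.039" --pt "-0.02 0.013 0.039" --pt "-0.0235 -0.03 0" --pt "-0.025 -0.045 0" --spin '[0,0,0,0,-0.5]'

```text
time_s: 36.8
tool_pos: [0.4808, -0.0574, 0.1428]
tool_rot: [0.975, 2.434, -0.197]
wrist_force: [0.7, -1.3, 0.4]
finger_gap: 0.0928
grip_force: 0.0
```

Emit:
jog_arm --pt "-0.022 -0.05 0" --pt "-0.015 -0.048 -0.02" --pt "0 -0.01 -0.019" --pt "0 0 0" --pt "0 0 0" --spin '[-0.5,-0.5,-0.5,0,0]'

```text
time_s: 37.42
tool_pos: [0.4444, -0.1652, 0.1032]
tool_rot: [1.159, 2.363, -0.249]
wrist_force: [-0.4, 0.2, 0.1]
finger_gap: 0.0926
grip_force: 0.0
```

```bash
python3 -c "
from h import *
st()
read_camera('wrist')
for d in trace('wrist','clip_jar')[:3]: print(round(d['conf'],2),np.round(d['box'],1),fit('clip_jar',[('wrist',d['box'])],[.469,-.187]))
"
```

```text
t 37.425 tcp [ 0.4444 -0.1652  0.1032] grasp [ 0.4378 -0.1582  0.1196] 
x [-0.517  0.691 -0.505] y [0.781 0.622 0.051] z [ 0.349 -0.368 -0.862] q [-0.45  0.05  2.27 -0.53  0.36 -0.65] gap 0.0926 F [-0.4  0.2  0.1]
0.91 [194.6 187.5  84.5  94.6] (array([ 0.3748, -0.2377]), array([-0.6,  0.8, -0.2,  0.6]))
0.79 [326.1 196.6  60.3  88.3] (array([ 0.469 , -0.1845]), array([-1.7,  1.7, -0.3,  0.9]))
```

Emit:
jog_arm --pt "0.0105 -0.009 -0.026" --pt "0.0105 -0.009 -0.026" --pt "0.0103 -0.0088 -0.0256" --pt "0 0 0" --pt "0 0 0" --spin '[0,0,0,0,0]'

```text
time_s: 38.15
tool_pos: [0.4793, -0.1874, 0.0317]
tool_rot: [1.168, 2.367, -0.268]
wrist_force: [-0.0, 0.9, 0.2]
finger_gap: 0.0928
grip_force: 0.0
```

```bash
python3 -c "
from h import *
st()
im=read_camera('wrist')
for d in trace('wrist','clip_jar')[:2]: print(round(d['conf'],2),np.round(d['box'],1),fit('clip_jar',[('wrist',d['box'])],[.469,-.187],(0,1,2)),im[d['region']].mean(0).round())
"
```

```text
t 38.15 tcp [ 0.4793 -0.1874  0.0317] grasp [ 0.473  -0.1802  0.0481] 
x [-0.518  0.692 -0.502] y [0.787 0.616 0.037] z [ 0.335 -0.376 -0.864] q [-0.45  0.29  2.25 -1.08  0.22 -0.09] gap 0.0928 F [-0.   0.9  0.2]
0.76 [108.8 211.2 161.9 116.7] (array([ 0.3737, -0.2371]), array([ 0.4, -0.6, -0.3])) [ 27. 105. 123.]
0.73 [310.3 234.1  88.2 119.9] (array([ 0.4709, -0.188 ]), array([-3.1,  3.1,  1.2])) [82. 81. 82.]
```

Emit:
jog_arm --pt "-0.004 -0.004 -0.003" --pt "-0.004 -0.004 0" --pt "0 0 0.001" --pt "0 0 0" --pt "0 0 0" --spin '[0,0,0,0,0]'

```text
time_s: 38.88
tool_pos: [0.4733, -0.1938, 0.0319]
tool_rot: [1.175, 2.369, -0.278]
wrist_force: [-0.5, -1.0, -1.0]
finger_gap: 0.0929
grip_force: 0.0
```

```bash
python3 -c "
from h import *
st()
"
```

```text
t 38.875 tcp [ 0.4733 -0.1938  0.0319] grasp [ 0.4671 -0.1866  0.0484] 
x [-0.517  0.694 -0.501] y [0.791 0.611 0.03 ] z [ 0.327 -0.381 -0.865] q [-0.47  0.28  2.26 -1.07  0.22 -0.11] gap 0.0929 F [-0.5 -1.  -1. ]
```

Emit:
jog_arm --pt "0 0 0" --pt "0 0 0" --pt "0 0 0" --pt "0 0 0" --pt "0 0 0" --spin '[0,0,0,0,0]' --hand 0 --grip_force 20

```text
time_s: 39.5
tool_pos: [0.4736, -0.1937, 0.032]
tool_rot: [1.174, 2.368, -0.277]
wrist_force: [0.0, 0.8, -0.2]
finger_gap: 0.0538
grip_force: 19.9
```

Emit:
jog_arm --pt "0 0 0" --pt "0.001 0.001 0.008" --pt "0.001 0.001 0.015" --pt "0 0 0.015" --pt "0 0 0.01" --spin '[0,0,0,0,0]'

```text
time_s: 40.12
tool_pos: [0.4748, -0.1916, 0.0801]
tool_rot: [1.176, 2.369, -0.278]
wrist_force: [-0.6, -0.0, -1.7]
finger_gap: 0.0537
grip_force: 19.9
```

```bash
python3 -c "
from h import *
st(); bot('clip_jar',(.04,.05))
"
```

```text
t 40.125 tcp [ 0.4748 -0.1916  0.0801] grasp [ 0.4686 -0.1844  0.0965] 
x [-0.517  0.694 -0.5  ] y [0.791 0.611 0.029] z [ 0.326 -0.381 -0.865] q [-0.46  0.17  2.21 -0.65  0.33 -0.54] gap 0.0537 F [-0.6 -0.  -1.7]
clip_jar 0.75 [158.  167.2 115.6 112.5] top edge px 164.0 110 [array([ 0.3623, -0.1855,  0.04  ]), array([ 0.3636, -0.1779,  0.05  ])]
clip_jar 0.63 [321.7 230.2  90.4 120.2] top edge px 321.0 171 [array([ 0.4595, -0.1689,  0.04  ]), array([ 0.454 , -0.1624,  0.05  ])]
```

Emit:
jog_arm --pt "0.005 0.025 0" --pt "0.0075 0.045 0" --pt "0.0075 0.05 0" --pt "0.0075 0.04 0" --pt "0.0025 0.014 0" --spin '[0.7,0.8,0.8,0.8,0.5]'

```text
time_s: 40.85
tool_pos: [0.5047, -0.0157, 0.079]
tool_rot: [0.721, 2.525, -0.154]
wrist_force: [0.7, 0.0, -2.0]
finger_gap: 0.0537
grip_force: 19.9
```

```bash
python3 -c "
from h import *
st(); im=read_camera('wrist'); st()
im=read_camera('wrist'); bot('clip_jar',(.04,.048))
g=cv2.cvtColor(im,cv2.COLOR_BGR2GRAY).astype(int)
# sample along org x at y offsets clear of jar, z=.017
for y in (-.048,-.013,.022):
    xs=np.arange(.440,.480,.002); print(y,[g[tuple(np.clip(proj('wrist',[x,y,.017])[::-1].round().astype(int),0,[399,639]))] for x in xs])
for x in (.47,.48):
    ys=np.arange(-.064,-.036,.002); print(x,[g[tuple(proj('wrist',[x,y,.017])[::-1].round().astype(int))] for y in ys])
    ys=np.arange(.01,.04,.002); print(x,[g[tuple(proj('wrist',[x,y,.017])[::-1].round().astype(int))] for y in ys])
"
```

```text
t 40.85 tcp [ 0.5047 -0.0157  0.079 ] grasp [ 0.4963 -0.0111  0.0954] 
x [-0.732  0.464 -0.5  ] y [0.521 0.853 0.029] z [ 0.44  -0.239 -0.866] q [-0.11  0.16  2.23 -0.64  0.32 -0.56] gap 0.0537 F [ 0.7  0.  -2. ]
t 40.9 tcp [ 0.5047 -0.0154  0.079 ] grasp [ 0.4963 -0.0109  0.0954] 
x [-0.732  0.463 -0.5  ] y [0.52  0.854 0.029] z [ 0.44  -0.238 -0.866] q [-0.11  0.16  2.23 -0.64  0.32 -0.56] gap 0.0532 F [ 0.1 -1.  -1.9]
clip_jar 0.84 [321.9 231.2  90.  123.6] top edge px 318.5 172 [array([ 0.4803, -0.0035,  0.04  ]), array([ 0.4744, -0.    ,  0.048 ])]
clip_jar 0.78 [ 27.1 198.2  51.2  96. ] top edge px 4.0 153 [array([ 0.3623, -0.1565,  0.04  ]), array([ 0.363 , -0.1446,  0.048 ])]
-0.048 [np.int64(161), np.int64(161), np.int64(152), np.int64(147), np.int64(149), np.int64(148), np.int64(149), np.int64(156), np.int64(148), np.int64(68), np.int64(63), np.int64(89), np.int64(123), np.int64(123), np.int64(65), np.int64(59), np.int64(61), np.int64(63), np.int64(60), np.int64(63)]
-0.013 [np.int64(164), np.int64(165), np.int64(157), np.int64(150), np.int64(151), np.int64(151), np.int64(1
[... 674 characters left out ...]
.int64(66), np.int64(63), np.int64(70)]
0.47 [np.int64(113), np.int64(112), np.int64(109), np.int64(105), np.int64(120), np.int64(122), np.int64(82), np.int64(58), np.int64(65), np.int64(87), np.int64(95), np.int64(94), np.int64(94), np.int64(95), np.int64(94)]
0.48 [np.int64(156), np.int64(155), np.int64(155), np.int64(156), np.int64(155), np.int64(133), np.int64(122), np.int64(86), np.int64(61), np.int64(59), np.int64(57), np.int64(61), np.int64(65), np.int64(69), np.int64(71)]
0.48 [np.int64(69), np.int64(70), np.int64(70), np.int64(71), np.int64(67), np.int64(77), np.int64(78), np.int64(59), np.int64(61), np.int64(79), np.int64(84), np.int64(84), np.int64(87), np.int64(85), np.int64(86)]
```

Emit:
jog_arm --pt "0.0025 -0.003 0" --pt "0 0 -0.014" --pt "0 0 -0.012" --pt "0 0 -0.008" --pt "0 0 -0.003" --spin '[0,0,0,0,0]'

```text
time_s: 41.68
tool_pos: [0.5076, -0.0216, 0.0423]
tool_rot: [0.728, 2.522, -0.156]
wrist_force: [-0.8, -0.2, -1.2]
finger_gap: 0.0536
grip_force: 19.9
```

```bash
python3 -c "
from h import *
st(); bot('clip_jar',(.008,.010))
"
```

```text
t 41.675 tcp [ 0.5076 -0.0216  0.0423] grasp [ 0.4993 -0.017   0.0588] 
x [-0.728  0.468 -0.5  ] y [0.526 0.85  0.029] z [ 0.439 -0.242 -0.865] q [-0.13  0.25  2.26 -0.94  0.23 -0.25] gap 0.0536 F [-0.8 -0.2 -1.2]
clip_jar 0.61 [320.6 229.6  91.6 124.9] top edge px 318.0 172 [array([ 0.4798, -0.0051,  0.008 ]), array([ 0.4783, -0.0043,  0.01  ])]
clip_jar 0.38 [396.6 239.6 303.7 235.8] top edge px 343.0 123 [array([0.457 , 0.0258, 0.008 ]), array([0.4558, 0.0262, 0.01  ])]
```

Emit:
jog_arm --pt "0 0 -0.002" --pt "0 0 -0.0015" --pt "0 0 -0.001" --pt "0 0 -0.0005" --pt "0 0 0" --spin '[0,0,0,0,0]'

```text
time_s: 42.4
tool_pos: [0.5078, -0.0207, 0.0379]
tool_rot: [0.726, 2.522, -0.155]
wrist_force: [0.7, 0.5, -1.3]
finger_gap: 0.0539
grip_force: 19.9
```

Emit:
jog_arm --pt "0 0 -0.001" --pt "0 0 -0.0005" --pt "0 0 -0.0005" --pt "0 0 0" --pt "0 0 0" --spin '[0,0,0,0,0]'

```text
time_s: 43.02
tool_pos: [0.5081, -0.0205, 0.037]
tool_rot: [0.726, 2.521, -0.156]
wrist_force: [-4.7, 1.5, 7.5]
finger_gap: 0.0537
grip_force: 19.9
```

```bash
python3 -c "
from h import *
st()"
```

```text
t 43.025 tcp [ 0.5081 -0.0205  0.037 ] grasp [ 0.4997 -0.0159  0.0534] 
x [-0.728  0.467 -0.502] y [0.525 0.851 0.029] z [ 0.44  -0.242 -0.864] q [-0.12  0.27  2.26 -1.02  0.22 -0.17] gap 0.0537 F [-4.7  1.5  7.5]
```

Emit:
jog_arm --pt "0 0 0.0005" --pt "0 0 0" --pt "0 0 0" --pt "0 0 0" --pt "0 0 0" --spin '[0,0,0,0,0]' --grip_force 4

```text
time_s: 43.65
tool_pos: [0.508, -0.0204, 0.0368]
tool_rot: [0.726, 2.522, -0.156]
wrist_force: [-1.3, 1.7, 2.7]
finger_gap: 0.0542
grip_force: 4.0
```

Emit:
jog_arm --pt "0 0 0" --pt "0 0 0" --pt "0 0 0" --pt "0 0 0" --pt "0 0 0" --spin '[0,0,0,0,0]' --hand 100

```text
time_s: 44.28
tool_pos: [0.5079, -0.0205, 0.0367]
tool_rot: [0.727, 2.522, -0.156]
wrist_force: [-0.8, 0.4, -0.0]
finger_gap: 0.0927
grip_force: 0.0
```

Emit:
jog_arm --pt "-0.004 0.002 0.009" --pt "-0.01 0.006 0.02" --pt "-0.015 0.008 0.03" --pt "-0.017 0.01 0.035" --pt "-0.02 0.01 0.04" --spin '[0,0,0,0,0]'

```text
time_s: 44.9
tool_pos: [0.4409, 0.0159, 0.1714]
tool_rot: [0.727, 2.524, -0.155]
wrist_force: [1.3, -0.4, 0.1]
finger_gap: 0.0932
grip_force: 0.0
```

Emit:
jog_arm --pt "-0.02 0.01 0.05" --pt "-0.02 0.05 0.05" --pt "-0.02 0.05 0.03" --pt "0 0 0" --pt "0 0 0" --spin '[0,0,0,0,0]'

```text
time_s: 45.52
tool_pos: [0.3844, 0.1182, 0.2926]
tool_rot: [0.724, 2.524, -0.156]
wrist_force: [0.3, 0.1, -0.6]
finger_gap: 0.093
grip_force: 0.0
```

```bash
python3 -c "
from h import *
st()
for n in ('wrist','scene','top'):
    read_camera(n)
    for l,x0 in (('pump_bottle',[.643,-.013]),('glue_bottle',[.572,-.012]),('clip_jar',[.5,-.015])):
        for d in trace(n,l)[:2]:
            P=pts(PR[l]); e=bbox(n,P+[*x0,.005]); print(n,l,round(d['conf'],2),np.round(d['box'],1),'pred',np.round([(e[0]+e[1])/2,(e[2]+e[3])/2,e[1]-e[0],e[3]-e[2]],1))
for l in ('mug','stapler','tape_roll'): print(l,[np.round(d['box']).tolist() for d in trace('top',l)[:1]])
"
```

```text
t 45.525 tcp [0.3844 0.1182 0.2926] grasp [0.3761 0.1228 0.309 ] 
x [-0.73   0.465 -0.5  ] y [0.523 0.852 0.028] z [ 0.439 -0.241 -0.865] q [ 0.37 -0.24  1.98 -0.45  1.09 -0.49] gap 0.093 F [ 0.3  0.1 -0.6]
wrist pump_bottle 0.71 [330.2 246.1  24.5  85.1] pred [332.  244.4  26.6  83.2]
wrist glue_bottle 0.57 [310.2 209.2  25.4  54.3] pred [312.  207.2  27.   53.2]
wrist clip_jar 0.86 [140.3 181.1  52.5  42.9] pred [286.9 177.7  33.2  47.3]
wrist clip_jar 0.78 [285.  176.9  29.4  48.1] pred [286.9 177.7  33.2  47.3]
scene pump_bottle 0.92 [314.  247.1  22.3  52.5] pred [313.4 247.7  17.3  56. ]
scene pump_bottle 0.73 [310.5 247.  103.   94.2] pred [313.4 247.7  17.3  56. ]
scene clip_jar 0.6 [255.1 206.6  16.1  25.6] pred [316.7 230.2  18.1  27.2]
scene clip_jar 0.58 [322.1 228.9   7.7  12.1] pred [316.7 230.2  18.1  27.2]
top pump_bottle 0.82 [322.8 187.9  12.4  23.6] pred [323.7 184.2  14.7  24.6]
top glue_bottle 0.55 [323.9 209.1  17.1  15.1] pred [324.5 207.6  15.   18.8]
top glue_bottle 0.33 [323.4 193.2  85.1 100.3] pred [324.5 207.6  15.   18.8]
top clip_jar 0.66 [327.  230.2  16.4  14.7] pred [326.7 229.3  16.8  19.1]
top clip_jar 0.5 [395.  267.6  17.3  17.9] pred [326.7 229.3  16.8  19.1]
mug [[410.0, 155.0, 34.0, 28.0]]
stapler [[194.0, 207.0, 24.0, 44.0]]
tape_roll [[233.0, 180.0, 27.0, 23.0]]
```

All three match their predicted upright boxes in the bays, and the mug, stapler and tape roll have not moved.

```bash
python3 -c "
from workcell import *
print(job_done())"
```

```text
the job is handed in; nothing more can be done
None
```

The job is handed in at about 46 s: the pump bottle, glue bottle and clip jar were placed in that order and stand upright in the back, middle and front bays, with the mug, stapler and tape roll unmoved. The pump bottle caught on the divider at about 18 N on the first try, tilted a few degrees in the grip, and was re-lifted and set straight.

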